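# Weigh the carved block on the swaying spring balance

## Task

The block carver wants the carved border block weighed: take it from its rack, bring the swaying spring balance to rest with one light, lasting touch, and hang the block's wire bail in the hook. Ease the weight onto the spring before letting go, without jerking or knocking the balance, then leave the block hanging free, level and still. Leave the other things on the bench where they are.

Things in the scene. Friction and masses are not known exactly. Their poses are not given: they have to be found in the camera images.
- block: Brown hardwood printing block on edge in one of the rack's slots: 240 mm long (y), 25 thick (x), 100 high (z), origin at the centre of its underside; 0.20 to 0.51 kg. Carved border on the +x face; the last 45 mm at each end are plain: grip there from above across the thickness (95 mm from the middle keeps the gripper clear of the balance). Centre of mass under the bail's peak.
- bail_peak (a point): Underside of the peak of the block's bail, the point that rests in the hook: 155 mm above the block's origin, axes as the block's. The bail is rigid 5 mm steel wire in the block's y-z plane, on the middle of its top edge: legs at y = +-22 mm, straight for 25 mm, then narrowing to the peak; the opening under the peak is 55 mm high.
- blank: Bystander: white-primed wooden blank without a bail, 200 x 25 x 90 mm, standing in the rack's other slot, 100 mm from the carved block. Leave it there.
- rack: Fixed wooden rack, 210 x 165 mm, origin at the centre of its underside; two slots at x = +-50 mm, 29 mm wide, running along y. Slot floor 12 mm, rib tops 45 mm above the bench; ribs only within 74 mm of the middle along y.
- stand: Fixed steel gallows stand. Origin on the bench straight under the pivot of the balance, which is 475 mm above the bench. The hook opens to the stand's -x. Post 24 mm thick at x 220, y 100 mm, on a round foot of 85 mm radius; a level arm of 18 mm bar, 505 mm above the bench, runs from the post to the pivot.
- balance: Brass spring balance, 0.55 kg. Origin at the pivot, z up along the tube; tube 33 mm in diameter, 30 to 155 mm below the origin. Swings freely along the stand's x and y, 0.75 s a swing: it sways by 1 to 3 mm from the start, far more after a careless touch, and takes half a minute to calm down. Pushed aside at the shank it resists with 0.2 N per 10 mm. Knocks over 9 N harm it.
- hook_seat (a point): Inside bottom of the hook's bowl, where the bail rests: 255 mm above the bench, under the pivot, when plumb and empty; axes then as the stand's. Hook of 8 mm round rod; bowl 12 mm inner radius; its underside 8 mm below the seat. The shank rises on the bowl's +x side, bends in and from 40 mm above the seat runs straight up over the seat; the tube ends 65 mm above the seat.
- hook_tip (a point): Middle of the hook's rounded free end, which curls in towards the shank: 9 mm to -x of the seat and 23.5 mm above it (top 27.5 mm above the seat). The throat between tip and shank is only 9 mm wide. The bail goes over the tip from the -x side and down between tip and shank; leaning it on the shank guides it in.
- hook (a joint): How far the spring lets the hook down out of the tube, in m: 0 empty, at most 0.065. It starts to give at about 0.3 N, then takes 80 N per m, so the block draws it down 20 to 59 mm; loaded suddenly, it bounces. Running out or back faster than 0.06 m/s is a jerk.
- mallet: Bystander: wooden carver's mallet, 272 mm long, 62 mm thick, lying on the bench.
- chisel: Bystander: chisel with a red handle, about 215 mm long, lying on the bench.
- primer: Bystander: white jar of primer, 68 mm in diameter, 75 mm high.
- water: Bystander: teal bottle, 64 mm in diameter, 190 mm high.
- offcut: Bystander: small offcut of wood, 70 x 45 x 28 mm.
- try_square: Bystander: try square with a 100 mm wooden stock and a 150 mm steel blade.
Not all that is in view belongs to the job. Of the things that look like the block, the larger one is meant.

How it is judged:
By the outcome, as a careful person would: the job done as asked, in the order asked, and still so for the second after the job is handed in, with the robot touching nothing.
It also fails if it takes over 72 s, if anything falls off the work surface, if the arm or the gripper's body presses on something with over 40 N, if the wrist force passes 120 N, or if a joint passes its speed limit or range.

## Robot

A 7-joint arm with a two-finger parallel gripper is mounted at the origin on the work surface. World frame = base frame: x ahead of the robot, y to its left, z up, the work surface at z = 0. Lengths are in m, angles in rad, forces in N, time in s.
With the tool pointing down it reaches from about 0.425 to 0.875 m from the base axis. Payload 8.4 kg.
Tool frame: the origin (TCP) lies between the finger pads; the fingertips stand 8 mm ahead of it and the grasp point (between the pads) lies 11 mm behind it (manip.nose_length is the distance from the TCP to the fingertips, in m); z points along the fingers, y is the line along which they close (so a half turn about z gives the same grasp; the last joint's range is limited). The gripper opens to 87 mm and grips with 3 to 60 N. Pads are 19 mm wide; open, the fingers measure 117 mm over their backs; the gripper's body (75 mm by 190 mm) begins 51 mm behind the grasp point.
Start: joints at [1.217, 0.333, 0.04, 1.465, -0.013, 1.343, -0.059], TCP at [0.164, -0.629, 0.231] pointing down, gripper open.
Joint ranges: [-2.58, 2.58], [-0.38, 2.09], [-1.3, 1.39], [0.25, 2.4], [-1.5, 4.64], [0.08, 2.09], [-2.65, 2.65]. Speed limits (rad/s): [2.22, 2.22, 2.79, 2.79, 3.14, 3.14, 3.14].

## Interface

Orientations are given as a unit quaternion [w, x, y, z].
In Python, from bench import manip gives the robot as it stands.
- The arm moves only by the shell command python3 -m jog 'ROWS' [FORCE]. ROWS is text: rows parted by semicolons, each of 7 numbers parted by spaces: the finger opening in mm, from 0 to 87, then the shift along the world's x, y, z in units of 40 mm (1.0 is 40 mm), then the turn, a rotation vector about the world's x, y, z in units of 6 degrees (1.0 is 6 degrees). A call has 1 to 8 rows; each row shifts and turns the commanded pose from where the row before left it; what a row does not reach is not made up. A row lasts 1/10 s, in which the tool goes at most 50 mm and 8.59 degrees, less where a joint would pass 70% of its speed; a pose out of reach is approached as far as the arm can. A call is refused whole if a number of a shift passes 1 or a number of a turn 1, either way. A call with a gripper value outside its range is refused whole. The fingers move at their own pace and stop on an object; FORCE is the grip in N (left out, the last holds). Time passes only in rows, so rows that do not move let the fingers close. It gives the time, the measured TCP pose, the force, the opening and the grip force at its end, in the units of the state.
- manip.state(): the state, without advancing time (a new reading comes with each control period).
- manip.read_camera(name): name is "scene" or "top" or "wrist"; returns the picture (480x640x3 uint8, blue, green, red); there is no depth.
- manip.calibration(name): a dict with "camera_matrix" (3x3 intrinsics, pixels), "position" and "orientation" of the camera in the world. Camera axes: x right, y up, looking along -z (the intrinsics and any distortion apply to the point x, -y, -z); pixel columns grow to the right and rows downward; lengths in m; the calibration is good to about 2 mm. A picture is of the moment at which its call begins: read the wrist's pose just before it. calibration takes no time and is no camera call; for the wrist camera it gives the pose at the moment of the call.
- manip.close_job(): hands the job in; it is judged then, once.
Trained networks look in the newest picture that a camera, given by its name, has taken for a name from the list of things; names that differ only in an ending like _2 or _b are one class to them, and where a whole thing is asked for, a point or a joint stands for the part that bears it (a point fixed in the world has none). Each returns a list of dicts, best first, with "conf" (0 to 1); they miss things now and then, are a little off and sometimes report something else, mostly with a low value. They report only what shows in the picture. A call takes as long as a camera call. They do not tell look-alikes from the thing itself.
- manip.recognise(camera, target): "bbox" ([left, top, right, bottom] as shares, 0 to 1, of the picture: columns of its width, rows of its height, round what is visible of it).
- manip.spot_point(camera, target): "xy" ([column, row] as shares, 0 to 1, of the picture: columns of its width, rows of its height: a listed point, or the origin of a listed thing).
The state is a dict: "t": time; "joints": joint angles; "qd": joint speeds; "effort": joint torques, N m; "eef_pos": TCP position; "orientation": TCP orientation; "ft_force": force on the tool from outside, world axes, zero at the start; "torque": the same for the moment, N m; "opening": finger opening in m; "grasp_force": force on a finger pad.
Only numpy, scipy, OpenCV 4.12 (cv2) and the standard library are available. Lean on these libraries where they do the work, as an engineer would, in place of code of your own. Each camera call takes 0.05 s, during which the arm holds its last target. There are 200 camera calls.

## Working session

There is one attempt and no reset: what is moved stays moved. The work goes in short steps, Python scripts to look and compute and a shell command to move; the robot and the scene stay as the last step left them, time stands still between calls to the robot, and variables do not carry over. Pictures are saved under pics/ and viewed, at most 10 in all, crops included, and the job is handed in when it is done.

```bash
ls; mkdir -p pics
cat > h.py <<'E'
import numpy as np, cv2, sys
from bench import manip
from scipy.spatial.transform import Rotation as R
def cam(n):
    c=manip.calibration(n); K=np.array(c["camera_matrix"]); q=c["orientation"]
    return K,np.array(c["position"]),R.from_quat([q[1],q[2],q[3],q[0]]).as_matrix(),c
def ray(n,u,v,c=None):
    K,p,M,_=c or cam(n)
    d=np.linalg.inv(K)@[u,v,1]; d=M@np.array([d[0],-d[1],-d[2]])
    return p,d/np.linalg.norm(d)
def proj(n,X,c=None):
    K,p,M,_=c or cam(n)
    x=M.T@(np.array(X)-p); x=K@[x[0],-x[1],-x[2]]
    return x[:2]/x[2]
def tri(rs):
    A=sum(np.eye(3)-np.outer(d,d) for p,d in rs); b=sum((np.eye(3)-np.outer(d,d))@p for p,d in rs)
    return np.linalg.solve(A,b)
def onz(n,u,v,z):
    p,d=ray(n,u,v); return p+d*(z-p[2])/d[2]
E
python3 - <<'E'
from h import *
print(manip.state())
for n in ("scene","top"):
    print(manip.calibration(n))
    cv2.imwrite(f"pics/{n}1.png",manip.read_camera(n))
    for t in ("block","bail_peak","rack","stand","hook_seat","hook_tip","blank","balance"):
        for d in manip.spot_point(n,t)[:3]: print(n,t,round(d["conf"],2),np.round(np.array(d["xy"])*[640,480],1))
E
```

```text
pics
{'t': 0.0, 'joints': array([ 1.2167776 ,  0.333919  ,  0.03984943,  1.466292  , -0.01338641,
        1.34329236, -0.05853551]), 'qd': array([-0.00147201, -0.00078046, -0.00053743, -0.00023289, -0.00047203,
       -0.00270223, -0.00045448]), 'effort': array([ 1.32983259e-03, -6.56351852e+01,  1.33657169e+00, -4.03797340e+01,
       -5.92610752e-02,  4.50478087e-02,  2.34645813e-04]), 'eef_pos': array([ 0.16370968, -0.6285655 ,  0.22964356]), 'orientation': array([-8.06367384e-04,  9.91895774e-01,  1.27051549e-01, -1.62377350e-04]), 'ft_force': array([ 0.37969122, -0.90334683, -0.49508021]), 'torque': array([ 0.01021194, -0.05326005,  0.01744723]), 'grasp_force': 0.0, 'opening': 0.08701548371606736}
{'camera_matrix': array([[495.17836289,   0.        , 313.68328205],
       [  0.        , 495.17836289, 241.04501089],
       [  0.        ,   0.        ,   1.        ]]), 'position': array([0.40373222, 0.5165698 , 1.39836462]), 'orientation': array([-0.07697457, -0.01500975,  0.22731847,  0.97065747])}
scene block 0.92 [373.6 405.5]
scene block 0.84 [312.6 366.3]
scene bail_peak 0.7 
[... 165 characters left out ...]
 [302.1 166.1]
scene hook_seat 0.43 [258.7 188.9]
scene hook_tip 0.42 [286.6 201.4]
scene blank 0.83 [275.  358.5]
scene balance 0.77 [279.8 161.6]
{'camera_matrix': array([[595.03155553,   0.        , 317.85926776],
       [  0.        , 595.03155553, 244.92452209],
       [  0.        ,   0.        ,   1.        ]]), 'position': array([ 0.29694191, -0.02463504,  1.74234579]), 'orientation': array([ 0.71398158,  0.04720052, -0.04732049, -0.69696713])}
top block 0.95 [207.6 336.6]
top bail_peak 0.75 [226.2 262.4]
top bail_peak 0.55 [200.8 338.2]
top bail_peak 0.35 [360.  200.4]
top rack 0.63 [231.8 254.7]
top rack 0.29 [421.2 189.9]
top blank 0.61 [229.  240.1]
top balance 0.47 [362.3 200.2]
```

View pics/scene1.png

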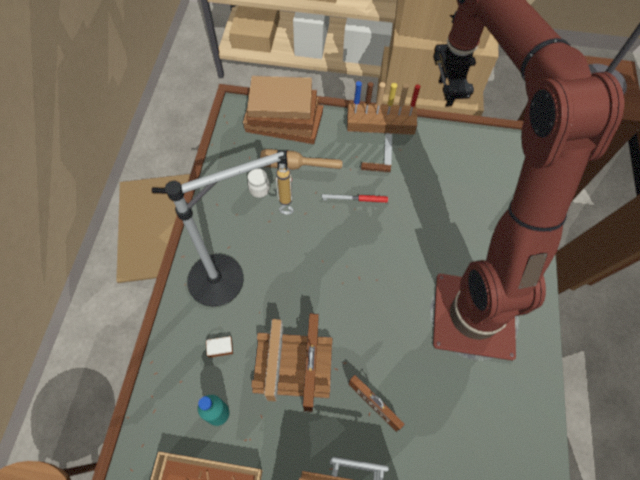

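View pics/top1.png

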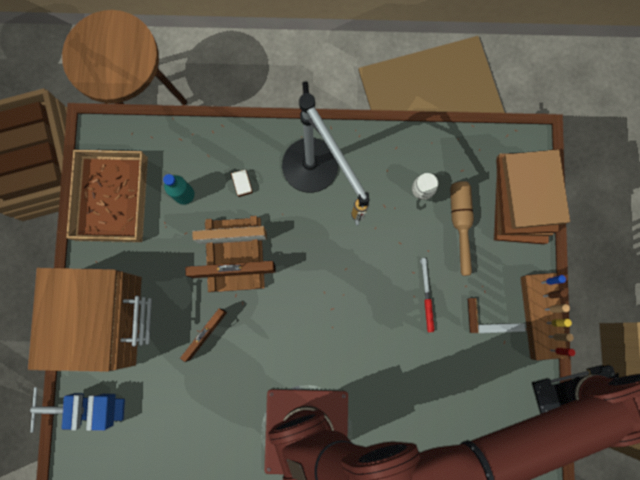

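Scene shows the rack around (290,362) with the bailed block at (312,362), the primed blank at (275,358), a small look-alike lying off the rack at (375,405), the stand foot at (215,280), and the balance hook at (287,210). Top shows the block with ends at (187,271) and (273,266), and the balance at (360,205).

Run:
```python
from h import *
s=cv2.imread("pics/scene1.png"); t=cv2.imread("pics/top1.png")
def cr(i,x,y,w,h,W,H): return cv2.resize(i[y:y+h,x:x+w],(W,H),interpolation=cv2.INTER_CUBIC)
a=np.vstack([cr(s,250,310,100,100,400,300) if 0 else cr(s,240,305,120,108,400,360),cr(s,255,145,80,48+0,400,240) if 0 else cr(s,250,145,100,75,320,240) if 0 else cr(s,245,143,133,80,400,240)])
b=np.vstack([cr(t,175,200,120,108,400,360),cr(t,300,165,133,80,400,240)])
cv2.imwrite("pics/comp1.png",np.hstack([a,b]))
```

```text
(no output)
```

View pics/comp1.png

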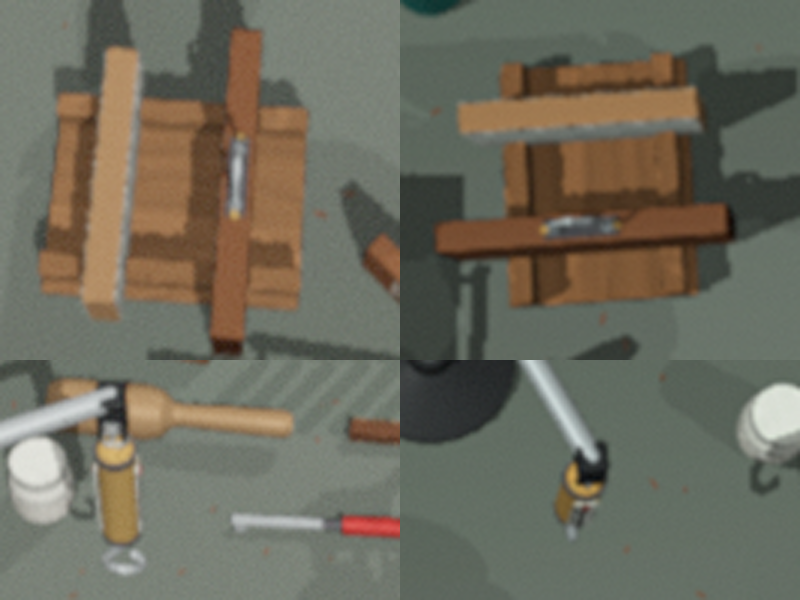

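Composite: block top-face ends at scene (314,314)/(308.4,405) and top (273.7,266.6)/(186,271); the hook bowl is at scene ≈(286.5,210); the pivot is under the arm end at top ≈(363,200).

Run:
```python
from h import *
S={"A":(314.1,314),"B":(308.4,404.9)};T={"A":(273.7,266.6),"B":(186.1,271.1)}
P={}
for k in S:
    P[k]=tri([ray("scene",*S[k]),ray("top",*T[k])]); print(k,P[k],proj("scene",P[k])-S[k],proj("top",P[k])-T[k],onz("scene",*S[k],.112),onz("top",*T[k],.112))
d=P["B"]-P["A"];print(np.linalg.norm(d),(P["A"]+P["B"])/2,np.degrees(np.arctan2(d[1],d[0])))
# pivot: arm end scene (245+112/3.008,143+ (395-360)/3), top (300+195/3.008,165+(455-360)/3)
s=(245+112/3.008,143+30/3);t=(300+195/3.008,165+95/3)
X=tri([ray("scene",*s),ray("top",*t)]);print("armend",X,proj("scene",X)-s,proj("top",X)-t)
# hook bowl
s=(245+124/3.008,143+200/3);t=(300+172/3.008,165+172/3)
X=tri([ray("scene",*s),ray("top",*t)]);print("hook",X,proj("scene",X)-s,proj("top",X)-t)
for z in(.255,): print(onz("scene",245+124/3.008,143+205/3,z))
# post foot centre
print("foot",onz("scene",216,279,0.01),onz("top",309,166,0.01))
c=proj("top",P["A"]);
print("rack", [onz("top",175+(u-400)/3.333,200+v/3.333,.045) for u,v in((512,65),(672,55),(690,290),(520,303))])
for n,p in(("mallet",(318,162)),("primer",(258,183)),("chisel",(355,198)),("water",(208,403)),("offcut",(219,346)),("decoy",(375,403))): print(n,onz("scene",*p,0.05))
```

```text
A [0.45796113 0.0986038  0.09519167] [1.08735937 0.34105278] [ 0.1756293  -1.10799061] [0.46031091 0.10351292 0.112     ] [0.45324688 0.09772551 0.112     ]
B [0.43645715 0.33819984 0.10965837] [0.47365961 0.16632719] [ 0.09136217 -0.44552155] [0.43762642 0.33831728 0.112     ] [0.43502436 0.33786461 0.112     ]
0.24099371746653506 [0.44720914 0.21840182 0.10242502] 95.1286120850851
armend [ 0.56834164 -0.11954239  0.51116443] [0.23700696 0.07431266] [ 0.02102877 -0.25625579]
hook [ 0.56428652 -0.12105978  0.25789013] [2.69703637 0.75776526] [ 0.23894414 -2.91773411]
[ 0.57126345 -0.11880068  0.255     ]
foot [0.77349047 0.00922637 0.01      ] [0.76753348 0.01008488 0.01      ]
rack [array([0.59190187, 0.29569729, 0.045     ]), array([0.60409214, 0.15717398, 0.045     ]), array([0.40047994, 0.13408792, 0.045     ]), array([0.38588383, 0.27886439, 0.045     ])]
mallet [ 0.5316327  -0.43357832  0.05      ]
primer [ 0.71002649 -0.32151991  0.05      ]
chisel [ 0.39448112 -0.31549026  0.05      ]
water [0.69899221 0.36621815 0.05      ]
offcut [0.70672439 0.21520347 0.05      ]
decoy [0.26791659 0.29764711 0.05      ]
```

```bash
python3 -m jog '87 .3 .81 0 0 0 0;87 .3 .81 0 0 0 0;87 .3 .81 0 0 0 0;87 .3 .81 0 0 0 0;87 .3 .81 0 0 0 0;87 .3 .81 0 0 0 0;87 .3 .81 0 0 0 0;87 .3 .81 0 0 0 0' 
python3 -m jog '87 .5 .75 0 0 0 0;87 .5 .75 0 0 0 0;87 .5 .75 0 0 0 0;87 .5 .75 0 0 0 0;87 .5 .75 0 0 0 0;87 .5 .75 0 0 0 0;87 .5 .75 0 0 0 0'
python3 -m jog '87 0.175 .8 0 0 0 0;87 0.175 .8 0 0 0 0;87 0.175 .8 0 0 0 0;87 0.175 .8 0 0 0 0;87 0.175 .8 0 0 0 0'
python3 -m jog '87 0.04 .22 .12 0 0 .96;87 0.04 .22 .12 0 0 .96;87 0.04 .22 .12 0 0 .96;87 0.04 .22 .12 0 0 .96;87 0.04 .22 .12 0 0 .96;87 0.04 .22 .12 0 0 .96;87 0.04 .22 .12 0 0 .96'
python3 -m jog '87 0.04 .22 .12 0 0 .96;87 0.04 .22 .12 0 0 .96;87 0.04 .22 .12 0 0 .96;87 0.04 .22 .12 0 0 .96;87 0.04 .22 .12 0 0 .96;87 0.04 .22 .12 0 0 .96;87 0.04 .22 .12 0 0 .96;87 0 0 0 0 0 0'
python3 - <<'E'
from h import *
s=manip.state();print(s['t'],s['joints'],s['eef_pos'],s['orientation'])
K,p,M,c=cam("wrist");print(K,p,M)
cv2.imwrite("pics/w1.png",manip.read_camera("wrist"))
for t in("block","bail_peak"):
  for d in manip.spot_point("wrist",t): print(t,d["conf"],np.array(d["xy"])*[640,480])
E
```

```text
t: 1.7
eef_pos: [0.2601, -0.3685, 0.2307]
orientation: [0.0, 0.992, 0.127, 0.0]
ft_force: [0.8, -0.7, -0.1]
opening: 0.0868
grasp_force: 0.0
t: 2.4
eef_pos: [0.4004, -0.1585, 0.2309]
orientation: [0.0, 0.992, 0.127, 0.0]
ft_force: [0.7, 1.0, -0.5]
opening: 0.087
grasp_force: 0.0
t: 2.9
eef_pos: [0.4349, 0.0016, 0.2308]
orientation: [0.0, 0.992, 0.127, 0.0]
ft_force: [1.0, -0.9, 0.1]
opening: 0.0869
grasp_force: 0.0
t: 3.6
eef_pos: [0.4461, 0.0622, 0.2645]
orientation: [0.0, 0.886, 0.463, 0.0]
ft_force: [-0.2, -0.1, 1.0]
opening: 0.087
grasp_force: 0.0
t: 4.4
eef_pos: [0.4574, 0.1246, 0.2984]
orientation: [0.0, 0.673, 0.74, 0.001]
ft_force: [-0.1, -0.3, -0.9]
opening: 0.0869
grasp_force: 0.0
4.4 [ 0.43157605 -0.0286566  -0.76162489  1.73542952 -0.02006774  1.42571841
 -0.23216751] [0.45738366 0.12464395 0.29841568] [2.56758992e-04 6.72808605e-01 7.39816336e-01 5.52240444e-04]
[[372.18183068   0.         321.87249288]
 [  0.         372.18183068 231.61343998]
 [  0.           0.           1.        ]] [0.44802299 0.20345269 0.45290742] [[ 9.95587419e-01 -8.97785858e-02 -2.73037827e-02]
 [ 9.38369085e-02  9.54263731e-01  2.83858005e-01]
 [ 5.70639301e-04 -2.85167561e-01  9.58477510e-01]]
block 0.96 [154.88   14.208]
block 0.91 [319.68 102.72]
bail_peak 0.61 [319.872  92.88 ]
```

View pics/w1.png

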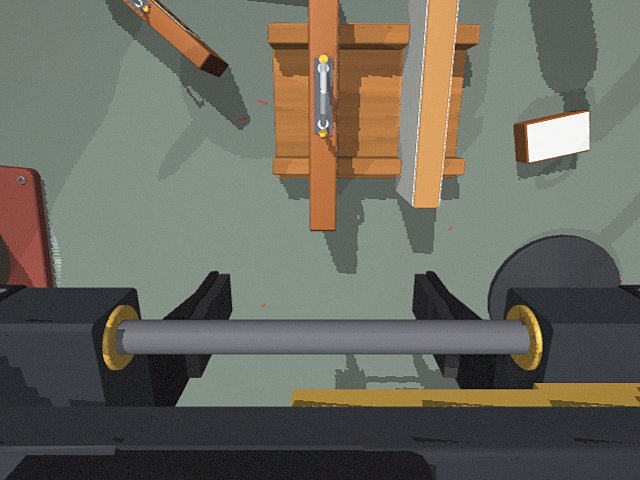

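Wrist: block's near end top edge at (309–336, 230), block axis along col 322.5, bail feet at (323,60) and (323,133), blank to the right, nothing under the fingers.

Run:
```python
from h import *
a=onz("wrist",322.5,230,.112);b=onz("wrist",322.5,2,.112);print(a,b,np.degrees(np.arctan2(*(b-a)[1::-1])))
f1=onz("wrist",323,60,.112);f2=onz("wrist",323,133,.112);print("bail feet",f1,f2,(f1+f2)/2)
X=tri([ray("wrist",322.5,230),ray("scene",314.1,314),ray("top",273.7,266.6)]);print(X,proj("wrist",X),proj("scene",X),proj("top",X))
print("wid",onz("wrist",336,230,.112)-onz("wrist",309,230,.112))
i=cv2.imread("pics/w1.png"); g=cv2.cvtColor(i,cv2.COLOR_BGR2HSV)
for r in (170,200,215,225): 
  w=g[r,280:380]; print(r,[ (280+k,*w[k]) for k in range(22,62,3)] if r==200 else '')
```

```text
[0.45747426 0.10247529 0.112     ] [0.44067192 0.29302773 0.112     ] 95.03913438619884
bail feet [0.44485167 0.25039577 0.112     ] [0.45007041 0.19146949 0.112     ] [0.44746104 0.22093263 0.112     ]
[0.45788139 0.09847128 0.09639703] [322.54273274 229.46409172] [315.22746332 314.16236194] [273.89132882 265.47872666]
wid [0.02560353 0.00225194 0.        ]
170 
200 [(302, np.uint8(65), np.uint8(19), np.uint8(144)), (305, np.uint8(63), np.uint8(19), np.uint8(148)), (308, np.uint8(80), np.uint8(35), np.uint8(151)), (311, np.uint8(12), np.uint8(170), np.uint8(187)), (314, np.uint8(12), np.uint8(168), np.uint8(185)), (317, np.uint8(13), np.uint8(166), np.uint8(186)), (320, np.uint8(13), np.uint8(169), np.uint8(189)), (323, np.uint8(12), np.uint8(169), np.uint8(183)), (326, np.uint8(12), np.uint8(164), np.uint8(190)), (329, np.uint8(12), np.uint8(178), np.uint8(181)), (332, np.uint8(13), np.uint8(165), np.uint8(184)), (335, np.uint8(13), np.uint8(162), np.uint8(131)), (338, np.uint8(73), np.uint8(18), np.uint8(99)), (341, np.uint8(66), np.uint8(25), np.uint8(103))]
215 
225
```

```bash
python3 -m jog '87 -.08 .8 0 0 0 -.06;87 -.08 .8 0 0 0 0;87 -.08 .8 0 0 0 0;87 -.08 .8 0 0 0 0;87 -.08 .8 0 0 0 0;87 -.08 .8 0 0 0 0;87 0 0 -.6 0 0 0;87 0 0 -.6 0 0 0' 
python3 -m jog '87 0 0 -.6 0 0 0;87 0 0 -.3 0 0 0;87 0 0 0 0 0 0'
python3 - <<'E'
from h import *
s=manip.state();print(s['t'],s['eef_pos'],s['orientation'])
i=manip.read_camera("wrist"); cv2.imwrite("pics/w2.png",i)
g=cv2.cvtColor(i,cv2.COLOR_BGR2HSV); m=(g[...,0]<20)&(g[...,1]>120)
for r in range(0,330,20):
  c=np.flatnonzero(m[r]); c=c[(c>220)&(c<420)]
  if len(c): print(r,c.min(),c.max(),len(c),onz("wrist",(c.min()+c.max())/2,r,.112))
E
```

```text
t: 5.35
eef_pos: [0.4379, 0.3162, 0.2491]
orientation: [-0.0, 0.677, 0.736, 0.0]
ft_force: [0.8, -0.0, -0.4]
opening: 0.087
grasp_force: 0.0
t: 5.65
eef_pos: [0.4376, 0.3142, 0.2122]
orientation: [-0.0, 0.677, 0.736, -0.001]
ft_force: [-0.3, -0.0, 0.8]
opening: 0.0868
grasp_force: 0.0
5.65 [0.43758081 0.31422296 0.21223465] [-3.65658964e-04  6.77028733e-01  7.35955145e-01 -1.40883574e-03]
20 246 251 6 [0.37963815 0.44911191 0.112     ]
180 313 338 24 [0.43518176 0.35495706 0.112     ]
200 309 419 36 [0.46324339 0.34321695 0.112     ]
220 271 413 143 [0.4493188  0.32752588 0.112     ]
240 267 419 153 [0.45150772 0.31271085 0.112     ]
260 273 411 139 [0.45230447 0.29728722 0.112     ]
280 274 410 136 [0.45387201 0.28141129 0.112     ]
300 275 408 132 [0.45511432 0.26496497 0.112     ]
```

View pics/w2.png

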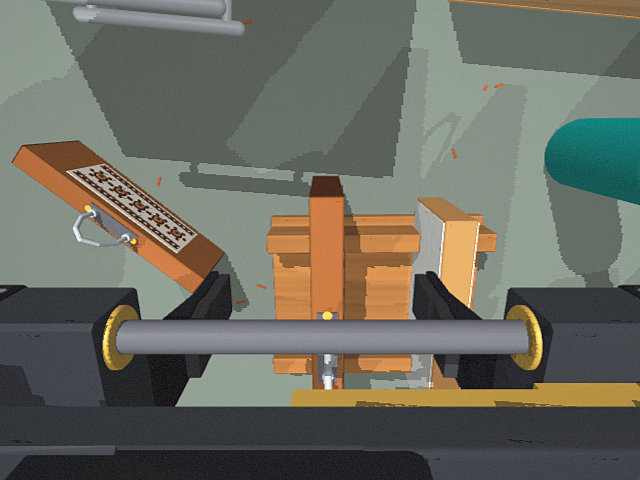

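Wrist: block's far end top edge at (309–344, 197), bail at (328,315–380), fingers straddle the block; the blank is clear of the right finger.

```bash
python3 -m jog '87 .02 .08 -.6 0 0 0;87 0 0 -.6 0 0 0;87 0 0 -.6 0 0 0;87 0 0 -.6 0 0 0;87 0 0 -.5 0 0 0;87 0 0 -.25 0 0 0;87 0 0 -.13 0 0 0;87 0 0 0 0 0 0' 
python3 -m jog '60 0 0 0 0 0 0;40 0 0 0 0 0 0;30 0 0 0 0 0 0;20 0 0 0 0 0 0;15 0 0 0 0 0 0;15 0 0 0 0 0 0;15 0 0 0 0 0 0;15 0 0 0 0 0 0' 60
python3 -m jog '15 0 0 0.1 0 0 0;15 0 0 .2 0 0 0;15 0 0 .3 0 0 0;15 0 0 .3 0 0 0;15 0 0 .3 0 0 0;15 0 0 .3 0 0 0;15 0 0 0 0 0 0;15 0 0 0 0 0 0'
python3 - <<'E'
from h import *
s=manip.state();print(s['t'],s['eef_pos'],s['orientation'],s['torque'],s['opening'])
cv2.imwrite("pics/sc3.png",manip.read_camera("scene")); print([np.round(manip.state()['ft_force'],1)]) 
i=manip.read_camera("wrist"); cv2.imwrite("pics/w3.png",i)
print(manip.state()['ft_force'],manip.state()['torque'])
E
```

```text
t: 6.5
eef_pos: [0.4392, 0.3188, 0.0831]
orientation: [0.0, 0.677, 0.736, 0.0]
ft_force: [0.2, -0.7, 0.1]
opening: 0.0866
grasp_force: 0.0
t: 7.3
eef_pos: [0.4388, 0.3186, 0.0825]
orientation: [-0.0, 0.676, 0.737, -0.0]
ft_force: [-0.2, 0.6, -1.4]
opening: 0.0309
grasp_force: 0.0
t: 8.1
eef_pos: [0.439, 0.3186, 0.1428]
orientation: [0.0, 0.676, 0.736, 0.0]
ft_force: [-0.6, -0.1, -4.6]
opening: 0.0246
grasp_force: 59.7
8.1 [0.43896839 0.31855299 0.1427625 ] [2.07236796e-04 6.76465537e-01 7.36474227e-01 2.17938491e-04] [ 0.38496148 -0.00333198  0.00967507] 0.02461455660633576
[array([-0.7,  0.3, -4.3])]
[-0.05309944  0.50984482 -5.54562862] [ 0.35047517 -0.03610007 -0.01626601]
```

Run:
```python
from h import *
s=cv2.imread("pics/sc3.png");w=cv2.imread("pics/w3.png")
cv2.imwrite("pics/comp2.png",np.hstack([cv2.resize(s[290:430,250:390],(400,400),interpolation=cv2.INTER_CUBIC),cv2.resize(w[100:420,180:500],(400,400))]))
```

```text
(no output)
```

View pics/comp2.png

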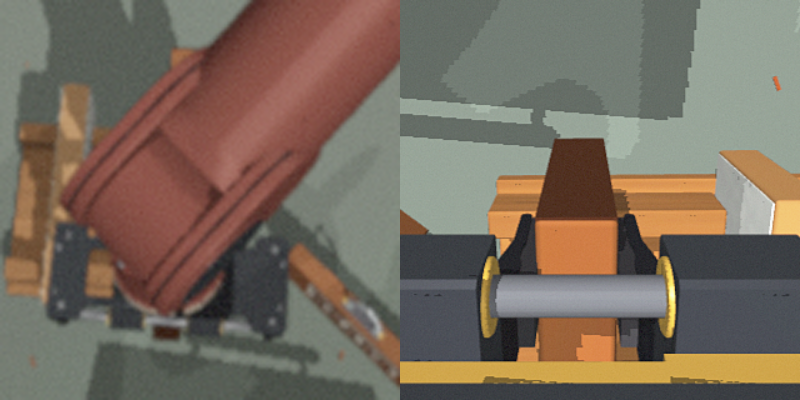

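Composite: block is gripped and off the rack, held by its +y end; the end face shows with top corners ≈(289,276),(354,276) and bottom corners ≈(302,211),(344,211) in the wrist picture.

```bash
cat >> h.py <<'E'
def blockpose(f,K,p,M):
    """end-face PnP from wrist image: returns pose of block +y end (assumed end frame axes: x,y(out),z)"""
    i=cv2.imread(f) if isinstance(f,str) else f
    g=cv2.cvtColor(cv2.GaussianBlur(i,(3,3),0),cv2.COLOR_BGR2HSV).astype(int)
    dark=((g[...,0]<20)&(g[...,1]>110)&(g[...,2]<130)).astype(np.uint8)
    dark[:, :250]=0; dark[:,400:]=0; dark[330:]=0
    n,l,st,_=cv2.connectedComponentsWithStats(dark)
    k=1+np.argmax(st[1:,4]); print("comp",st[k])
    c,_=cv2.findContours((l==k).astype(np.uint8),0,2)
    h=cv2.convexHull(c[0])
    L=[]
    pts=np.argwhere(l==k)  # rows, cols
    r0,r1=pts[:,0].min(),pts[:,0].max()
    rows=np.arange(r0+6,r1-5); le=[pts[pts[:,0]==r,1].min()-.5 for r in rows]; ri=[pts[pts[:,0]==r,1].max()+.5 for r in rows]
    a=np.polyfit(rows,le,1); b=np.polyfit(rows,ri,1)
    cm=range(int(a@[r0,1])+8,int(b@[r0,1])-7)
    top=[pts[pts[:,1]==x,0].min()-.5 for x in cm]; bot=[pts[pts[:,1]==x,0].max()+.5 for x in cm]
    t=np.polyfit(cm,top,1); u=np.polyfit(cm,bot,1)
    def X(e,s): # col=e0*r+e1, row=s0*c+s1
        r=(s[0]*e[1]+s[1])/(1-s[0]*e[0]); return [e[0]*r+e[1],r]
    im=np.array([X(a,u),X(b,u),X(b,t),X(a,t)]); print("corners TL TR BR BL(bottom):",np.round(im,1).tolist())
    return im
def pnp(im,K,p,M,H=.1,W=.025):
    # object frame: X along block thickness (image right), Y up, Z out toward +y... corners: top-left, top-right, bottom-right, bottom-left
    o=np.array([[-W/2,0,0],[W/2,0,0],[W/2,-H,0],[-W/2,-H,0]])
    F=np.diag([1,-1,-1.])
    for ok in [cv2.solvePnPGeneric(o,im,K,None,flags=cv2.SOLVEPNP_IPPE)]:
        for rv,tv,e in zip(ok[1],ok[2],ok[3]):
            r=M@F@cv2.Rodrigues(rv)[0]; print("pos",np.round(M@F@tv.ravel()+p,4),"err",e,"thick",np.round(r[:,0],3),"up",np.round(r[:,1],3),"n",np.round(r[:,2],3))
E
python3 - <<'E'
from h import *
K,p,M,_=cam("wrist"); im=blockpose("pics/w3.png",K,p,M); pnp(im,K,p,M)
print(manip.state()['t'],manip.state()['eef_pos'])
E
```

```text
comp [ 287  211   77  108 3585]Traceback (most recent call last):
  File "<stdin>", line 2, in <module>
  File "h.py", line 36, in blockpose
    top=[pts[pts[:,1]==x,0].min()-.5 for x in cm]; bot=[pts[pts[:,1]==x,0].max()+.5 for x in cm]
         ~~~~~~~~~~~~~~~~~~~~~~^^
    return umr_minimum(a, axis, None, out, keepdims, initial, where)
ValueError: zero-size array to reduction operation minimum which has no identity
```

```bash
python3 - <<'E'
from h import *
import re
s=open("h.py").read().replace("dark[330:]=0","dark[290:]=0; dark=cv2.morphologyEx(dark,cv2.MORPH_OPEN,np.ones((5,9),np.uint8))"); open("h.py","w").write(s)
g=cv2.cvtColor(cv2.imread("pics/w3.png"),cv2.COLOR_BGR2HSV)
print(g[268:290:2,300].tolist(),g[268:290:2,322].tolist())
E
python3 - <<'E'
from h import *
K,p,M,_=cam("wrist"); im=blockpose("pics/w3.png",K,p,M); pnp(im,K,p,M)
E
```

```text
[[12, 158, 79], [5, 139, 81], [12, 177, 78], [8, 156, 103], [11, 157, 171], [12, 164, 222], [12, 165, 219], [12, 170, 207], [12, 173, 211], [12, 167, 209], [12, 170, 208]] [[9, 150, 80], [11, 147, 78], [8, 166, 80], [10, 164, 107], [12, 160, 174], [13, 166, 223], [12, 165, 215], [12, 169, 210], [12, 168, 212], [12, 166, 207], [11, 170, 209]]
comp [ 289  212   73   64 3505]
corners TL TR BR BL(bottom): [[286.8, 275.5], [364.5, 275.5], [337.1, 211.5], [304.1, 211.5]]
pos [0.4361 0.3433 0.1716] err [2.93785966] thick [ 0.997  0.077 -0.024] up [ 0.024 -0.004  1.   ] n [ 0.077 -0.997 -0.006]
pos [0.4381 0.3247 0.1311] err [20.94618223] thick [0.996 0.091 0.022] up [ 0.068 -0.545 -0.836] n [-0.064  0.834 -0.548]
```

```bash
sed -i 's/rows=np.arange(r0+6,r1-5)/rows=np.arange(r0+4,r0+int(.55*(r1-r0)))/' h.py
python3 - <<'E'
from h import *
K,p,M,_=cam("wrist"); im=blockpose("pics/w3.png",K,p,M); pnp(im,K,p,M); s=manip.state();print(s['eef_pos'])
E
```

```text
comp [ 289  212   73   64 3505]
corners TL TR BR BL(bottom): [[287.3, 275.5], [353.6, 275.5], [341.8, 211.5], [303.9, 211.5]]
pos [0.4343 0.3401 0.1638] err [0.45015886] thick [0.996 0.088 0.01 ] up [-0.009 -0.015  1.   ] n [ 0.088 -0.996 -0.014]
pos [0.4361 0.3155 0.1086] err [13.10973855] thick [ 0.997  0.081 -0.013] up [ 0.036 -0.573 -0.819] n [-0.073  0.816 -0.574]
[0.43857484 0.31827946 0.1420345 ]
```

```bash
python3 -m jog '15 0 0 .2 0 0 0;15 0 0 .4 0 0 0;15 0 0 .4 0 0 0;15 0 0 .4 0 0 0;15 0 -.1 .3 0 0 0;15 0.02 -.2 .18 0 0 0;15 .04 -.3 0 0 0 0;15 .06 -.45 0 0 0 0' 
python3 -m jog '15 .09 -.6 0 0 0 0;15 .1 -.6 0 0 0 .1;15 .1 -.6 0 0 0 .1;15 .1 -.6 0 0 0 .1;15 .1 -.6 0 0 0 .1;15 .1 -.6 0 0 0 .1;15 .1 -.6 0 0 0 0;15 .1 -.6 0 0 0 0'
python3 -m jog '15 .1 -.6 0 0 0 0;15 .1 -.6 0 0 0 0;15 .1 -.6 0 0 0 0;15 .1 -.5 0 0 0 0;15 .1 -.3 0 0 0 0;15 .1 -.15 0 0 0 0;15 0 0 0 0 0 0;15 0 0 0 0 0 0'
python3 - <<'E'
from h import *
s=manip.state();print(s['t'],s['eef_pos'],s['orientation'],s['opening'],s['joints'])
for n in("scene","top","wrist"):
  i=manip.read_camera(n); cv2.imwrite(f"pics/{n}4.png",i)
  for t in("bail_peak","hook_tip","hook_seat","balance","block"):
    for d in manip.spot_point(n,t)[:2]: print(n,t,round(d["conf"],2),np.round(np.array(d["xy"])*[640,480],1))
K,p,M,_=cam("wrist"); im=blockpose("pics/wrist4.png",K,p,M); pnp(im,K,p,M)
s=cv2.imread("pics/scene4.png");t=cv2.imread("pics/top4.png")
cv2.imwrite("pics/comp4.png",np.hstack([cv2.resize(s[120:270,220:320],(400,600),interpolation=cv2.INTER_CUBIC),cv2.resize(t[170:290,300:380],(400,600),interpolation=cv2.INTER_CUBIC)]))
E
```

```text
t: 9.0
eef_pos: [0.4434, 0.2763, 0.2182]
orientation: [-0.0, 0.676, 0.737, 0.0]
ft_force: [-0.4, -0.0, -4.9]
opening: 0.0251
grasp_force: 59.7
t: 9.8
eef_pos: [0.4748, 0.0828, 0.2179]
orientation: [-0.0, 0.657, 0.754, -0.0]
ft_force: [0.0, 0.5, -3.7]
opening: 0.0248
grasp_force: 59.7
t: 10.6
eef_pos: [0.4991, -0.0243, 0.2177]
orientation: [-0.0, 0.656, 0.754, 0.0]
ft_force: [-0.5, -0.1, -3.8]
opening: 0.0247
grasp_force: 59.7
10.6 [ 0.49912516 -0.02431072  0.21772019] [-3.33320430e-04  6.56442316e-01  7.54376134e-01  1.53518791e-04] 0.02467449236480171 [ 0.62554006  0.08183861 -0.69171786  1.81052278  0.0539247   1.26865588
  0.05800526]
scene bail_peak 0.58 [380.1 396.2]
scene hook_tip 0.61 [287.3 203.1]
scene hook_seat 0.38 [286.9 211.7]
scene balance 0.57 [281.7 164.4]
scene block 0.66 [373.  405.6]
top bail_peak 0.94 [200.7 341.1]
top bail_peak 0.62 [358.9 235.3]
top balance 0.76 [361.7 201. ]
top block 0.64 [208.6 332.6]
top block 0.56 [355.6 251.1]
wrist block 0.91 [324.6 374.8]
comp [ 290  212   63   64 3294]
corners TL TR BR BL(bottom): [[288.1, 275.5], [353.1, 275.5], [341.8, 211.5], [303.7, 211.5]]
pos [ 0.494  -0.0043  0.2381] err [0.27521825] thick [0.99  0.139 0.01 ] up [-0.008 -0.018  1.   ] n [ 0.14  -0.99  -0.017]
pos [ 0.4972 -0.0293  0.1816] err [12.46691747] thick [ 0.991  0.133 -0.011] up [ 0.068 -0.573 -0.817] n [-0.115  0.809 -0.577]
```

View pics/comp4.png

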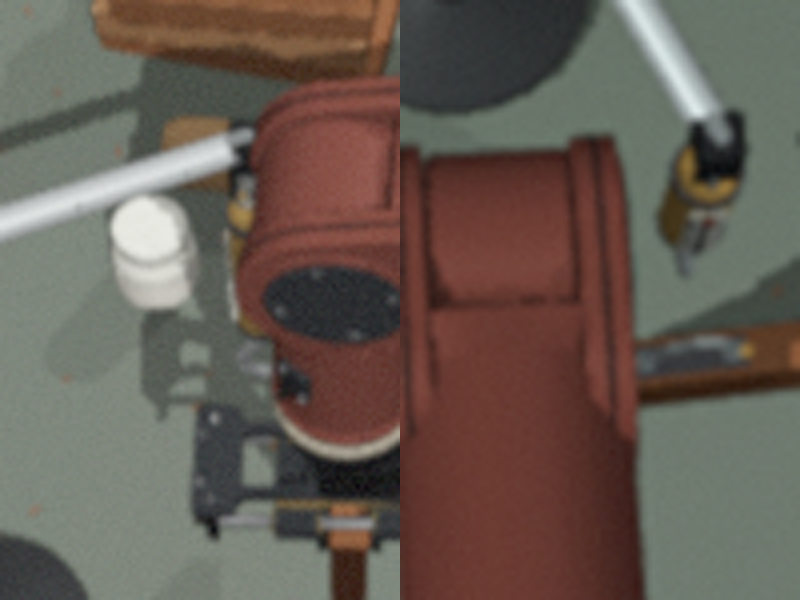

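Composite: in the top picture the hook's free end is at ≈(357.6,224) and the bail foot (yellow) at ≈(369.6,240); the arm hides the hook from the scene camera. I'll overlay predictions on a tighter top crop.

Run:
```python
from h import *
t=cv2.imread("pics/top4.png"); c=cam("top")
x0,y0,k=335,205,10
im=cv2.resize(t[y0:y0+60,x0:x0+80],(800,600),interpolation=cv2.INTER_CUBIC)
tcp=np.array([.4991,-.0243,.2177]); a=np.radians(8.05); yh=np.array([-np.sin(a),np.cos(a),0]);xh=np.array([np.cos(a),np.sin(a),0])
def dot(X,col,lab):
    u=proj("top",X,c); print(lab,np.round(u,1)); q=((u-[x0,y0]+.5)*k).astype(int); cv2.circle(im,tuple(map(int,q)),4,col,-1); 
for s,col in((.095,(255,0,0)),(.099,(255,255,0))):
    m=tcp-s*yh; m[2]=.2177+.024-.001
    dot(m+[0,0,.057],col,"peak"); 
    for sg in(-1,1): dot(m-.12*yh+sg*.0125*xh,col,"end")
    dot(m-.022*yh,col,"foot")
S=np.array([.569,-.119,.255])
dot(S,(0,0,255),"seat"); dot(S-.009*xh+[0,0,.0235],(0,255,0),"tip")
dot(np.array([.569,-.119,.475]),(255,0,255),"pivot")
cv2.imwrite("pics/ov4.png",im)
```

```text
peak [357.1 237.4]
end [402.9 240. ]
end [401.6 230.4]
foot [364.2 239.6]
peak [358.7 237.2]
end [404.5 239.9]
end [403.1 230.2]
foot [365.7 239.5]
seat [356.6 217.8]
tip [357.6 219.6]
pivot [363.3 199.7]
```

View pics/ov4.png

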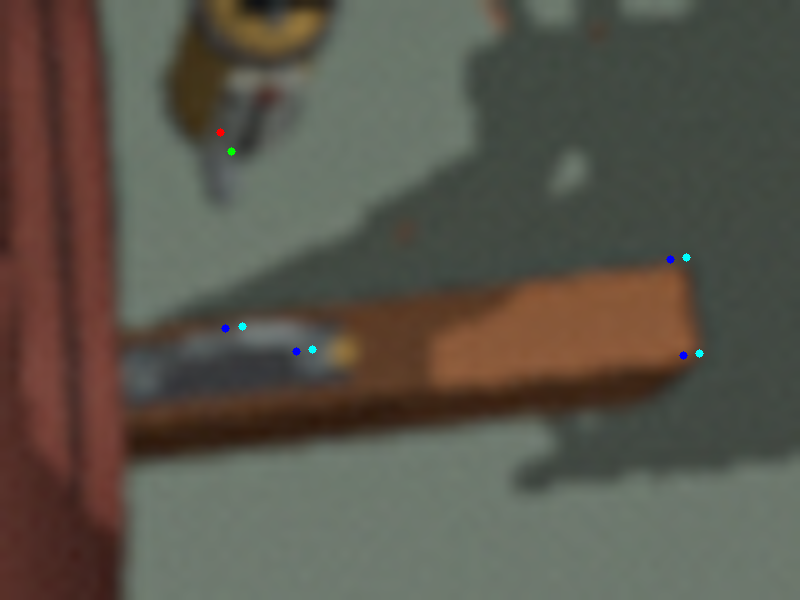

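Overlay: the block's far corners sit on the cyan (99 mm) prediction, so the grip is 99 mm from the middle. The hook's front is at ≈(356.3,225), about 1.5 px left of prediction. I'll average over a sway period.

Run:
```python
from h import *
c=cam("top"); acc=0; F=[]
for k in range(15):
    i=manip.read_camera("top").astype(float); F.append(i); acc=acc+i
m=acc/15; cv2.imwrite("pics/topmean.png",m.astype(np.uint8))
def loc(i):
    r=[]
    for y in (220,221,222,223,224):
        bg=np.median(i[y,364:372],0) if 0 else i[y,346:351].mean(0)
        d=np.abs(i[y,351:362]-bg).sum(1); d[d<25]=0
        r.append((d*np.arange(351,362)).sum()/max(d.sum(),1))
    return np.round(r,1)
for i in F[::2]: print(loc(i))
print("mean",loc(m)); 
g=m.sum(2)/3
print(np.round(g[216:229,350:364]).astype(int))
a=np.radians(8.05);xh=np.array([np.cos(a),np.sin(a),0])
S=np.array([.569,-.119,.255])
for dx,dz in((-.016,.012),(-.0135,.02),(-.009,.0235),(-.02,.012)): print(dx,proj("top",S+dx*xh+[0,0,dz],c))
for u in((287.3,203.1),(286.6,201.4)): print("tip",onz("scene",*u,.2785))
for u in((286.9,211.7),(287.9,211.9)): print("seat",onz("scene",*u,.255))
```

```text
[356.2 354.8 355.7 355.7 355.8]
[356.7 355.  355.8 355.8 356. ]
[356.6 354.8 355.5 355.4 355.8]
[356.6 354.8 355.3 355.8 355.7]
[356.7 355.3 355.4 355.8 355.9]
[356.7 355.3 355.6 355.4 355.7]
[356.5 354.9 355.9 355.8 355.9]
[356.4 354.7 355.5 356.  355.8]
mean [356.6 354.6 355.4 355.8 355.7]
[[109  86  58  48  47  51  61  70  75  72  57  70  88  92]
 [111  96  71  52  48  53  63  72  77  65  56  78  93  95]
 [112 107  88  64  53  60  67  73  73  57  59  83  95 101]
 [112 111 103  86  69  69  74  74  66  53  67  89 100 107]
 [112 112 111 105  88  77  78  78  71  69  83  99 107 110]
 [112 112 112 111  98  83  82  90  92  95 102 109 111 112]
 [112 111 112 111 104  86  84  97 105 108 111 112 112 111]
 [112 112 112 112 107  89  83  97 106 110 112 112 112 111]
 [112 112 112 113 109  94  84  94 104 110 111 112 112 111]
 [113 112 111 112 111 102  93  97 105 110 112 112 112 112]
 [112 112 112 112 112 110 106 106 109 112 112 112 112 112]
 [113 112 112 112 113 113 112 112 113 113 112 113 112 113]
 [113 112 113 112 113 113 113 113 113 112 113 113 113 113]]
-0.016 [357.66989323 223.14000448]
-0.0135 [357.7626147  221.61864542]
-0.009 [357.63279526 219.61253911]
-0.02 [357.86894912 224.69878485]
tip [ 0.56951623 -0.13061466  0.2785    ]
tip [ 0.57226067 -0.13541675  0.2785    ]
seat [ 0.56928988 -0.1179864   0.255     ]
seat [ 0.56656221 -0.11780947  0.255     ]
```

```bash
python3 -m jog '15 .1 .014 .05 0 0 0;15 .2 .028 0 0 0 0;15 .2 .028 0 0 0 0;15 .2 .028 0 0 0 0;15 .14 .02 0 0 0 0;15 .05 .007 0 0 0 0;15 0 0 0 0 0 0;15 0 0 0 0 0 0'
python3 - <<'E'
from h import *
s=manip.state();print(s['t'],s['eef_pos'],s['orientation'])
m=0
for k in range(8): m=m+manip.read_camera("top").astype(float)/8
cv2.imwrite("pics/top5.png",m.astype(np.uint8)); c=cam("top")
for d in manip.spot_point("top","bail_peak")[:2]+manip.spot_point("top","hook_tip"): print(d["conf"],np.array(d["xy"])*[640,480])
x0,y0,k=340,195,12
im=cv2.resize(m[y0:y0+50,x0:x0+66].astype(np.uint8),(792,600),interpolation=cv2.INTER_CUBIC)
tcp=s['eef_pos'].copy(); a=np.radians(8.05); yh=np.array([-np.sin(a),np.cos(a),0]);xh=np.array([np.cos(a),np.sin(a),0])
def dot(X,col,lab):
    u=proj("top",X,c); print(lab,np.round(u,1)); q=((u-[x0,y0]+.5)*k).astype(int); cv2.circle(im,tuple(map(int,q)),3,col,-1)
p=tcp-.0995*yh; p[2]+=.078
dot(p+[0,0,.0025],(255,255,0),"peak"); 
for sg in(-1,1): dot(p-[0,0,.055]-.12*yh+sg*.0125*xh,(255,255,0),"end")
S=np.array([.567,-.116,.255]); print("rel stand",(p-S)@xh,(p-S)@yh,p[2]-S[2])
dot(S,(0,0,255),"seat"); dot(S-.009*xh+[0,0,.0235],(0,255,0),"tip"); dot(S-.02*xh+[0,0,.012],(0,255,0),"front")
cv2.imwrite("pics/ov5.png",im)
E
```

```text
t: 13.05
eef_pos: [0.5346, -0.0204, 0.2196]
orientation: [-0.0, 0.657, 0.754, -0.0]
ft_force: [0.1, 0.0, -4.2]
opening: 0.0241
grasp_force: 59.7
13.05 [ 0.53461993 -0.02037229  0.219622  ] [-1.78347995e-04  6.56846277e-01  7.54024481e-01 -1.33767528e-04]
0.88 [356.096 225.312]
0.65 [199.808 338.112]
peak [357.6 222.7]
end [403.3 225.9]
end [402.  216.4]
rel stand -0.018669564506333832 -0.00028016434803137033 0.04262200204799099
seat [355.4 218.5]
tip [356.4 220.4]
front [356.7 225.5]
```

View pics/ov5.png

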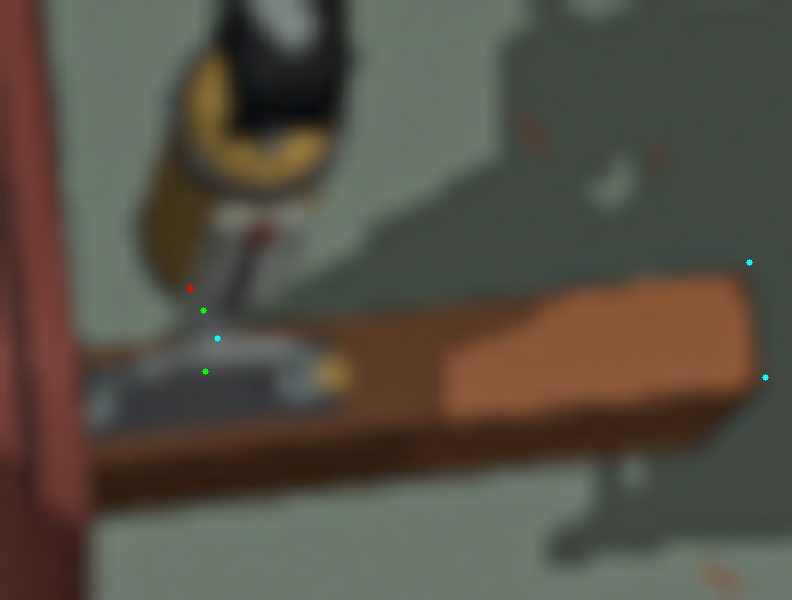

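Overlay: bail arch peak at crop (218,340) lines up in column with the hook front (205–207 after height correction), so y alignment is within ~1 mm; block is ~2 mm further from the stand than predicted. Now the slow touch.

```bash
python3 -m jog '15 .04 .006 0 0 0 0;15 .05 .007 0 0 0 0;15 .05 .007 0 0 0 0;15 .04 .006 0 0 0 0;15 .03 .004 0 0 0 0;15 .03 .004 0 0 0 0;15 .03 .004 0 0 0 0;15 .03 .004 0 0 0 0'
python3 -m jog '15 .03 .004 0 0 0 0;15 .03 .004 0 0 0 0;15 .03 .004 0 0 0 0;15 .03 .004 0 0 0 0;15 .03 .004 0 0 0 0;15 .03 .004 0 0 0 0;15 .03 .004 0 0 0 0;15 .03 .004 0 0 0 0'
python3 -m jog '15 .02 .003 0 0 0 0;15 0 0 0 0 0 0;15 0 0 0 0 0 0;15 0 0 0 0 0 0;15 0 0 0 0 0 0;15 0 0 0 0 0 0;15 0 0 0 0 0 0;15 0 0 0 0 0 0'
python3 - <<'E'
from h import *
s=manip.state();print(s['t'],s['eef_pos'])
F=[manip.read_camera("top").astype(float) for k in range(15)]
m=sum(F)/15; cv2.imwrite("pics/top6.png",m.astype(np.uint8)); r=cv2.imread("pics/topmean.png").astype(np.float32)
# tube patch motion: compare tube region vs earlier mean
def sh(a,b,x0,x1,y0,y1):
    A=cv2.cvtColor(a.astype(np.uint8),6).astype(np.float32)[y0:y1,x0:x1];B=cv2.cvtColor(b.astype(np.uint8),6).astype(np.float32)[y0:y1,x0:x1]
    return np.round(cv2.phaseCorrelate(A,B,cv2.createHanningWindow(A.shape[::-1],cv2.CV_32F))[0],2)
print("shift vs rest",sh(r,m,344,376,198,222))
for f in F[::3]: print(sh(m,f,344,376,198,222))
E
```

```text
t: 14.35
eef_pos: [0.5469, -0.0187, 0.2198]
orientation: [-0.0, 0.657, 0.754, -0.0]
ft_force: [-0.0, 0.2, -4.3]
opening: 0.0244
grasp_force: 59.7
t: 15.15
eef_pos: [0.5565, -0.0174, 0.2197]
orientation: [-0.0, 0.657, 0.754, -0.0]
ft_force: [-0.8, -0.7, -3.4]
opening: 0.0247
grasp_force: 59.7
t: 15.95
eef_pos: [0.5572, -0.0173, 0.2197]
orientation: [-0.0, 0.657, 0.754, -0.0]
ft_force: [-0.7, 0.2, -3.7]
opening: 0.0247
grasp_force: 59.7
15.95 [ 0.55719366 -0.01733214  0.21973046]
shift vs rest [-0.68 -0.15]
[0.04 0.03]
[-0.16 -0.09]
[ 0.06 -0.07]
[0.13 0.01]
[ 0.16 -0.03]
```

Run:
```python
from h import *
r=cv2.imread("pics/topmean.png").mean(2);a=cv2.imread("pics/top5.png").mean(2);m=cv2.imread("pics/top6.png").mean(2)
for c in (351,352,353,354,355,356,358,360): 
  print(c,"rest",np.round(r[207:230,c]).astype(int)); print("    pre ",np.round(a[207:230,c]).astype(int)); print("    now ",np.round(m[207:230,c]).astype(int))
```

```text
351 rest [110 109 108 103  92  81  75  75  79  85  96 106 111 111 111 111 111 111
 112 112 112 112 112]
    pre  [111 110 108 103  93  82  74  74  78  85  95 106 111 113 113 110  92  79
  79  72  60  56  55]
    now  [96 84 76 68 62 67 72 71 80 85 69 52 48 53 57 62 58 47 36 34 32 42 74]
352 rest [103  93  85  77  65  55  51  51  51  58  71  87 102 111 112 112 112 112
 111 112 112 112 113]
    pre  [103  93  85  77  66  55  51  50  52  56  68  84 101 111 113 107  89  84
  90  77  61  56  57]
    now  [71 57 50 48 47 48 49 51 64 70 61 50 49 54 57 61 57 44 34 33 32 44 79]
353 rest [ 75  65  56  52  48  45  46  46  45  47  51  63  86 104 110 111 112 112
 112 112 112 112 112]
    pre  [ 76  65  58  52  49  47  45  47  45  46  50  60  83 103 107  95  80  85
  87  73  60  56  57]
    now  [51 45 45 45 46 45 46 46 50 51 50 49 51 54 57 60 54 40 35 33 31 47 86]
354 rest [ 48  46  45  46  46  47  48  47  47  46  47  52  69  88  98 103 107 109
 111 112 113 113 112]
    pre  [48 46 47 45 46 48 47 48 48 48 47 51 65 85 91 80 75 84 81 65 58 57 57]
    now  [44 45 46 47 46 46 46 47 49 50 53 55 56 56 
[... 479 characters left out ...]
 now  [61 51 44 46 50 57 66 80 80 72 73 84 89 89 79 66 50 36 34 33 34 59 94]
358 rest [ 78  77  65  50  57  89  97  79  71  75  77  73  65  70  92 104 106 103
 105 109 112 113 112]
    pre  [ 79  78  66  51  57  87  97  81  73  75  77  75  66  61  69  82 106 106
  81  61  57  58  58]
    now  [ 71  68  56  59  92 101  83  70  74  65  54  71  83  84  75  63  48  36
  33  33  39  68  99]
360 rest [ 84  91  81  63  63  97  99  73  59  57  55  58  67  83 102 110 111 111
 111 112 112 112 113]
    pre  [ 84  92  81  64  63  97  99  73  59  57  54  58  64  63  61  74 102 103
  77  58  57  57  59]
    now  [ 81  86  71  67 100 101  67  51  65  79  71  58  56  57  60  56  45  35
  33  32  42  75 103]
```

```bash
for k in 1; do
python3 -m jog '15 0 0 -.03 0 0 0;15 0 0 -.05 0 0 0;15 0 0 -.05 0 0 0;15 0 0 -.05 0 0 0;15 0 0 -.05 0 0 0;15 0 0 -.05 0 0 0;15 0 0 -.05 0 0 0;15 0 0 -.05 0 0 0'
python3 -m jog '15 0 0 -.05 0 0 0;15 0 0 -.05 0 0 0;15 0 0 -.05 0 0 0;15 0 0 -.05 0 0 0;15 0 0 -.05 0 0 0;15 0 0 -.05 0 0 0;15 0 0 -.05 0 0 0;15 0 0 -.05 0 0 0'
python3 -m jog '15 0 0 -.05 0 0 0;15 0 0 -.05 0 0 0;15 0 0 -.05 0 0 0;15 0 0 -.05 0 0 0;15 0 0 -.05 0 0 0;15 0 0 -.05 0 0 0;15 0 0 0 0 0 0;15 0 0 0 0 0 0'
done | grep -v -e orient -e open
python3 - <<'E'
from h import *
f=[]
for k in range(12): manip.read_camera("top"); s=manip.state(); f.append(np.r_[s['ft_force'],s['torque']])
print(np.round(np.mean(f,0),3),s['eef_pos'],s['t'])
m=manip.read_camera("top"); cv2.imwrite("pics/top7.png",m)
r=cv2.imread("pics/topmean.png").mean(2); m=m.mean(2)
for c in(358,360): print(np.round(r[207:220,c]).astype(int),np.round(m[207:220,c]).astype(int))
E
```

```text
t: 17.5
eef_pos: [0.5572, -0.0173, 0.2044]
ft_force: [-0.4, -0.8, -3.2]
grasp_force: 59.7
t: 18.3
eef_pos: [0.5572, -0.0173, 0.1884]
ft_force: [0.0, 0.2, -5.0]
grasp_force: 59.7
t: 19.1
eef_pos: [0.5572, -0.0173, 0.1765]
ft_force: [0.0, -0.5, -4.3]
grasp_force: 59.7
[ 0.284  0.005 -3.685  0.369 -0.04  -0.02 ] [ 0.55724088 -0.01733384  0.17659618] 19.7
[78 77 65 50 57 89 97 79 71 75 77 73 65] [ 79  80  66  51  57  95 102  85  70  76  69  59  64]
[84 91 81 63 63 97 99 73 59 57 55 58 67] [ 86  94  81  65  64 100 101  71  56  54  57  70  77]
```

```bash
cat > m.py <<'E'
from h import *
f=[]
for k in range(14): manip.read_camera("top"); s=manip.state(); f.append(np.r_[s['ft_force'],s['torque']])
print(np.round(np.mean(f,0),3),s['eef_pos'],s['t'])
m=manip.read_camera("top"); cv2.imwrite(f"pics/t{s['t']:.1f}.png",m)
m=m.mean(2)
for c in(358,360): print(np.round(m[207:220,c]).astype(int))
E
python3 -m jog '15 0 0 -.03 0 0 0;15 0 0 -.06 0 0 0;15 0 0 -.06 0 0 0;15 0 0 -.06 0 0 0;15 0 0 -.06 0 0 0;15 0 0 -.06 0 0 0;15 0 0 -.06 0 0 0;15 0 0 -.04 0 0 0' >/dev/null; python3 m.py
```

```text
[-0.08  -0.039 -2.413  0.19  -0.054  0.009] [ 0.55722863 -0.01732739  0.1593834 ] 21.25
[ 83  80  66  51  59  94 107  90  73  71  76  68  57]
[86 95 82 64 64 96 90 67 59 62 71 84 86]
```

```bash
python3 -m jog '15 0 0 -.04 0 0 0;15 0 0 -.08 0 0 0;15 0 0 -.08 0 0 0;15 0 0 -.08 0 0 0;15 0 0 -.08 0 0 0;15 0 0 -.08 0 0 0;15 0 0 -.08 0 0 0;15 0 0 -.06 0 0 0' >/dev/null; python3 m.py
```

```text
[-0.196 -0.178 -0.549  0.017 -0.111 -0.005] [ 0.55723315 -0.0173178   0.13618136] 22.8
[ 81  80  67  50  58  93 105  91  78  74  72  63  59]
[86 94 83 65 62 95 92 66 57 57 68 77 82]
```

```bash
python3 -m jog '15 0 0 -.03 0 0 0;15 0 0 -.04 0 0 0;15 0 0 0 0 0 0;15 0 0 0 0 0 0;15 0 0 0 0 0 0' 20; python3 m.py
python3 -m jog '15 0 0 0 0 0 0;15 0 0 0 0 0 0;15 0 0 0 0 0 0;15 0 0 0 0 0 0;15 0 0 0 0 0 0;15 0 0 0 0 0 0' 5; python3 m.py
```

```text
t: 23.35
eef_pos: [0.5572, -0.0173, 0.1334]
orientation: [-0.0, 0.657, 0.754, 0.0]
ft_force: [-0.5, 0.5, 0.1]
opening: 0.0249
grasp_force: 20.0
[ 0.193 -0.014 -0.502  0.03  -0.102 -0.001] [ 0.55723622 -0.01729768  0.13337807] 24.05
[ 81  79  66  49  63 103 108  91  81  71  67  65  68]
[84 92 82 62 66 97 93 67 56 56 65 77 78]
t: 24.7
eef_pos: [0.5572, -0.0173, 0.1333]
orientation: [-0.0, 0.657, 0.754, -0.0]
ft_force: [-0.0, -0.4, -0.4]
opening: 0.0252
grasp_force: 5.0
[ 0.107 -0.05  -0.464  0.011 -0.109 -0.006] [ 0.55722662 -0.01730885  0.13335811] 25.4
[ 81  79  66  49  68 106 108  89  78  70  66  66  70]
[ 87  94  80  62  69 105 101  70  57  57  66  74  79]
```

```bash
python3 -m jog '15 0 0 -.03 0 0 0;15 0 0 -.03 0 0 0;15 0 0 0 0 0 0;15 0 0 0 0 0 0;15 0 0 0 0 0 0' 3 >/dev/null; python3 m.py; python3 m.py
```

```text
[-0.114 -0.002 -0.378  0.002 -0.105  0.003] [ 0.55719243 -0.01732706  0.13094193] 26.65
[ 80  78  64  49  64 108 106  89  79  73  71  71  68]
[ 84  93  80  64  67 105 100  69  55  56  67  76  75]
[ 0.099 -0.006 -0.066 -0.007 -0.103 -0.004] [ 0.55720581 -0.01731333  0.13094994] 27.4
[ 82  77  65  49  65 106 107  89  80  73  73  70  68]
[ 86  93  79  63  67 103 101  69  55  56  67  77  74]
```

```bash
python3 -m jog '26 0 0 0 0 0 0;28 0 0 0 0 0 0;30 0 0 0 0 0 0;33 0 0 0 0 0 0;37 0 0 0 0 0 0;42 0 0 0 0 0 0;50 0 0 0 0 0 0;58 0 0 0 0 0 0'
python3 -m jog '60 0 0 .1 0 0 0;60 0 0 .2 0 0 0;60 0 0 .3 0 0 0;60 0 0 .3 0 0 0;60 0 0 .3 0 0 0;60 0 0 .3 0 0 0;60 0 0 .2 0 0 0;60 0 0 0 0 0 0'
python3 -m jog '60 -.1 .1 0 0 0 0;60 -.2 .3 0 0 0 0;60 -.2 .5 0 0 0 0;60 -.2 .6 0 0 0 0;60 -.2 .6 0 0 0 0;60 -.2 .6 0 0 0 0;60 -.2 .6 0 0 0 0;60 -.2 .5 0 0 0 0'
python3 -m jog '60 -.1 .6 0 0 0 0;60 -.1 .6 0 0 0 0;60 -.1 .6 0 0 0 0;60 -.1 .6 0 0 0 0;60 -.1 .5 0 0 0 0;60 -.1 .3 0 0 0 0;60 0 0 0 0 0 0;60 0 0 0 0 0 0' >/dev/null
python3 - <<'E'
from h import *
S=[];T=[]
for k in range(8): S.append(manip.read_camera("scene"));T.append(manip.read_camera("top"))
print(manip.state()['t'],[round(float(cv2.absdiff(T[0],x)[190:290,330:420].mean()),2) for x in T],[round(float(cv2.absdiff(S[0],x)[150:270,240:350].mean()),2) for x in S])
cv2.imwrite("pics/fin.png",np.hstack([cv2.resize(S[-1][130:280,230:330],(400,600),interpolation=cv2.INTER_CUBIC),cv2.resize(T[-1][170:290,330:410],(400,600),interpolation=cv2.INTER_CUBIC)]))
E
```

```text
t: 28.25
eef_pos: [0.5572, -0.0173, 0.1309]
orientation: [-0.0, 0.657, 0.754, -0.0]
ft_force: [-0.3, 0.2, 0.2]
opening: 0.0504
grasp_force: 0.0
t: 29.05
eef_pos: [0.5579, -0.0173, 0.2004]
orientation: [0.001, 0.657, 0.754, 0.001]
ft_force: [0.6, 0.5, -0.5]
opening: 0.0601
grasp_force: 0.0
t: 29.85
eef_pos: [0.4954, 0.137, 0.1984]
orientation: [-0.0, 0.656, 0.755, -0.0]
ft_force: [-0.5, -0.2, 0.4]
opening: 0.0604
grasp_force: 0.0
31.45 [0.0, 1.22, 1.22, 1.58, 2.02, 2.4, 2.61, 2.56] [0.0, 2.41, 2.37, 2.36, 2.56, 2.8, 3.02, 3.05]
```

View pics/fin.png

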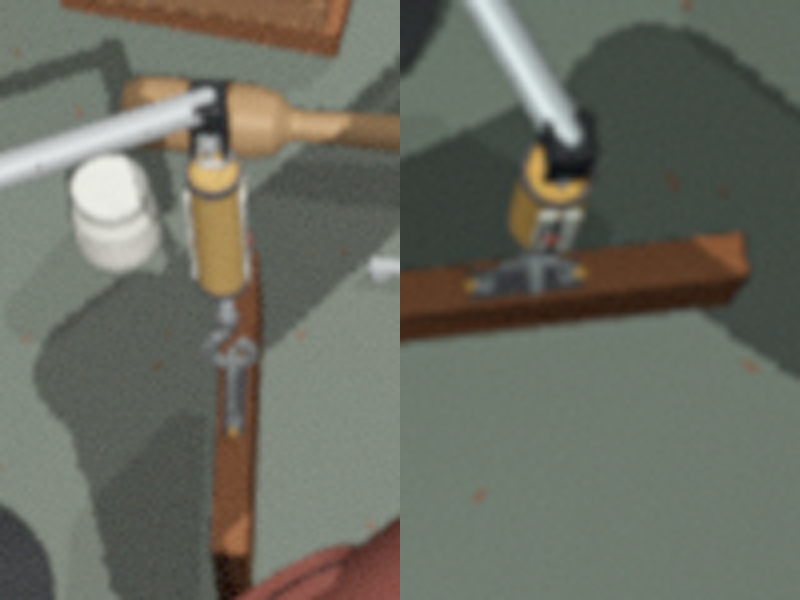

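The final view shows the bail seated in the hook and the block hanging free and level, with a slight sway. I'll wait for it to settle.

```bash
H='60 0 0 0 0 0 0;60 0 0 0 0 0 0;60 0 0 0 0 0 0;60 0 0 0 0 0 0;60 0 0 0 0 0 0;60 0 0 0 0 0 0;60 0 0 0 0 0 0;60 0 0 0 0 0 0'
cat > q.py <<'E'
from h import *
T=[manip.read_camera("top") for k in range(6)]
# block far end col/row position over time (sub-px): brown mask centroid
def cen(i):
    w=i[215:250,380:412].astype(float); d=np.clip(w[...,2]-w[...,0]-10,0,None); y,x=np.mgrid[215:250,380:412]
    return np.round([(d*x).sum()/d.sum(),(d*y).sum()/d.sum()],2).tolist()
print(manip.state()['t'],[cen(x) for x in T])
E
python3 -m jog '60 0 0 0 0 0 0;60 0 0 0 0 0 0;60 0 0 0 0 0 0;60 0 0 0 0 0 0;60 0 0 0 0 0 0;60 0 0 0 0 0 0;60 0 0 0 0 0 0;60 0 0 0 0 0 0'>/dev/null
python3 -m jog '60 0 0 0 0 0 0;60 0 0 0 0 0 0;60 0 0 0 0 0 0;60 0 0 0 0 0 0;60 0 0 0 0 0 0;60 0 0 0 0 0 0;60 0 0 0 0 0 0;60 0 0 0 0 0 0'>/dev/null
python3 -m jog '60 0 0 0 0 0 0;60 0 0 0 0 0 0;60 0 0 0 0 0 0;60 0 0 0 0 0 0;60 0 0 0 0 0 0;60 0 0 0 0 0 0;60 0 0 0 0 0 0;60 0 0 0 0 0 0'>/dev/null
python3 -m jog '60 0 0 0 0 0 0;60 0 0 0 0 0 0;60 0 0 0 0 0 0;60 0 0 0 0 0 0;60 0 0 0 0 0 0;60 0 0 0 0 0 0;60 0 0 0 0 0 0;60 0 0 0 0 0 0'>/dev/null
python3 -m jog '60 0 0 0 0 0 0;60 0 0 0 0 0 0;60 0 0 0 0 0 0;60 0 0 0 0 0 0;60 0 0 0 0 0 0;60 0 0 0 0 0 0;60 0 0 0 0 0 0;60 0 0 0 0 0 0'>/dev/null
python3 -m jog '60 0 0 0 0 0 0;60 0 0 0 0 0 0;60 0 0 0 0 0 0;60 0 0 0 0 0 0;60 0 0 0 0 0 0;60 0 0 0 0 0 0;60 0 0 0 0 0 0;60 0 0 0 0 0 0'>/dev/null
python3 -m jog '60 0 0 0 0 0 0;60 0 0 0 0 0 0;60 0 0 0 0 0 0;60 0 0 0 0 0 0;60 0 0 0 0 0 0;60 0 0 0 0 0 0;60 0 0 0 0 0 0;60 0 0 0 0 0 0'>/dev/null
python3 -m jog '60 0 0 0 0 0 0;60 0 0 0 0 0 0;60 0 0 0 0 0 0;60 0 0 0 0 0 0;60 0 0 0 0 0 0;60 0 0 0 0 0 0;60 0 0 0 0 0 0;60 0 0 0 0 0 0'>/dev/null
python3 -m jog '60 0 0 0 0 0 0;60 0 0 0 0 0 0;60 0 0 0 0 0 0;60 0 0 0 0 0 0;60 0 0 0 0 0 0;60 0 0 0 0 0 0;60 0 0 0 0 0 0;60 0 0 0 0 0 0'>/dev/null
python3 -m jog '60 0 0 0 0 0 0;60 0 0 0 0 0 0;60 0 0 0 0 0 0;60 0 0 0 0 0 0;60 0 0 0 0 0 0;60 0 0 0 0 0 0;60 0 0 0 0 0 0;60 0 0 0 0 0 0'>/dev/null
python3 -m jog '60 0 0 0 0 0 0;60 0 0 0 0 0 0;60 0 0 0 0 0 0;60 0 0 0 0 0 0;60 0 0 0 0 0 0;60 0 0 0 0 0 0;60 0 0 0 0 0 0;60 0 0 0 0 0 0'>/dev/null
python3 -m jog '60 0 0 0 0 0 0;60 0 0 0 0 0 0;60 0 0 0 0 0 0;60 0 0 0 0 0 0;60 0 0 0 0 0 0;60 0 0 0 0 0 0;60 0 0 0 0 0 0;60 0 0 0 0 0 0'>/dev/null
python3 q.py
```

```text
41.35 [[388.99, 222.75], [389.13, 222.84], [389.27, 222.87], [389.43, 222.83], [389.54, 222.77], [389.67, 222.72]]
```

```bash
python3 -m jog '60 0 0 0 0 0 0;60 0 0 0 0 0 0;60 0 0 0 0 0 0;60 0 0 0 0 0 0;60 0 0 0 0 0 0;60 0 0 0 0 0 0;60 0 0 0 0 0 0;60 0 0 0 0 0 0'>/dev/null
python3 -m jog '60 0 0 0 0 0 0;60 0 0 0 0 0 0;60 0 0 0 0 0 0;60 0 0 0 0 0 0;60 0 0 0 0 0 0;60 0 0 0 0 0 0;60 0 0 0 0 0 0;60 0 0 0 0 0 0'>/dev/null
python3 -m jog '60 0 0 0 0 0 0;60 0 0 0 0 0 0;60 0 0 0 0 0 0;60 0 0 0 0 0 0;60 0 0 0 0 0 0;60 0 0 0 0 0 0;60 0 0 0 0 0 0;60 0 0 0 0 0 0'>/dev/null
python3 -m jog '60 0 0 0 0 0 0;60 0 0 0 0 0 0;60 0 0 0 0 0 0;60 0 0 0 0 0 0;60 0 0 0 0 0 0;60 0 0 0 0 0 0;60 0 0 0 0 0 0;60 0 0 0 0 0 0'>/dev/null
python3 -m jog '60 0 0 0 0 0 0;60 0 0 0 0 0 0;60 0 0 0 0 0 0;60 0 0 0 0 0 0;60 0 0 0 0 0 0;60 0 0 0 0 0 0;60 0 0 0 0 0 0;60 0 0 0 0 0 0'>/dev/null
python3 -m jog '60 0 0 0 0 0 0;60 0 0 0 0 0 0;60 0 0 0 0 0 0;60 0 0 0 0 0 0;60 0 0 0 0 0 0;60 0 0 0 0 0 0;60 0 0 0 0 0 0;60 0 0 0 0 0 0'>/dev/null
python3 -m jog '60 0 0 0 0 0 0;60 0 0 0 0 0 0;60 0 0 0 0 0 0;60 0 0 0 0 0 0;60 0 0 0 0 0 0;60 0 0 0 0 0 0;60 0 0 0 0 0 0;60 0 0 0 0 0 0'>/dev/null
python3 -m jog '60 0 0 0 0 0 0;60 0 0 0 0 0 0;60 0 0 0 0 0 0;60 0 0 0 0 0 0;60 0 0 0 0 0 0;60 0 0 0 0 0 0;60 0 0 0 0 0 0;60 0 0 0 0 0 0'>/dev/null
python3 -m jog '60 0 0 0 0 0 0;60 0 0 0 0 0 0;60 0 0 0 0 0 0;60 0 0 0 0 0 0;60 0 0 0 0 0 0;60 0 0 0 0 0 0;60 0 0 0 0 0 0;60 0 0 0 0 0 0'>/dev/null
python3 -m jog '60 0 0 0 0 0 0;60 0 0 0 0 0 0;60 0 0 0 0 0 0;60 0 0 0 0 0 0;60 0 0 0 0 0 0;60 0 0 0 0 0 0;60 0 0 0 0 0 0;60 0 0 0 0 0 0'>/dev/null
python3 -m jog '60 0 0 0 0 0 0;60 0 0 0 0 0 0;60 0 0 0 0 0 0;60 0 0 0 0 0 0;60 0 0 0 0 0 0;60 0 0 0 0 0 0;60 0 0 0 0 0 0;60 0 0 0 0 0 0'>/dev/null
python3 -m jog '60 0 0 0 0 0 0;60 0 0 0 0 0 0;60 0 0 0 0 0 0;60 0 0 0 0 0 0;60 0 0 0 0 0 0;60 0 0 0 0 0 0;60 0 0 0 0 0 0;60 0 0 0 0 0 0'>/dev/null
python3 -m jog '60 0 0 0 0 0 0;60 0 0 0 0 0 0;60 0 0 0 0 0 0;60 0 0 0 0 0 0;60 0 0 0 0 0 0;60 0 0 0 0 0 0;60 0 0 0 0 0 0;60 0 0 0 0 0 0'>/dev/null
python3 -m jog '60 0 0 0 0 0 0;60 0 0 0 0 0 0;60 0 0 0 0 0 0;60 0 0 0 0 0 0;60 0 0 0 0 0 0;60 0 0 0 0 0 0;60 0 0 0 0 0 0;60 0 0 0 0 0 0'>/dev/null
python3 -m jog '60 0 0 0 0 0 0;60 0 0 0 0 0 0;60 0 0 0 0 0 0;60 0 0 0 0 0 0;60 0 0 0 0 0 0;60 0 0 0 0 0 0;60 0 0 0 0 0 0;60 0 0 0 0 0 0'>/dev/null
python3 -m jog '60 0 0 0 0 0 0;60 0 0 0 0 0 0;60 0 0 0 0 0 0;60 0 0 0 0 0 0;60 0 0 0 0 0 0;60 0 0 0 0 0 0;60 0 0 0 0 0 0;60 0 0 0 0 0 0'>/dev/null
python3 -m jog '60 0 0 0 0 0 0;60 0 0 0 0 0 0;60 0 0 0 0 0 0;60 0 0 0 0 0 0;60 0 0 0 0 0 0;60 0 0 0 0 0 0;60 0 0 0 0 0 0;60 0 0 0 0 0 0'>/dev/null
python3 -m jog '60 0 0 0 0 0 0;60 0 0 0 0 0 0;60 0 0 0 0 0 0;60 0 0 0 0 0 0;60 0 0 0 0 0 0;60 0 0 0 0 0 0;60 0 0 0 0 0 0;60 0 0 0 0 0 0'>/dev/null
python3 -m jog '60 0 0 0 0 0 0;60 0 0 0 0 0 0;60 0 0 0 0 0 0;60 0 0 0 0 0 0;60 0 0 0 0 0 0;60 0 0 0 0 0 0;60 0 0 0 0 0 0;60 0 0 0 0 0 0'>/dev/null
python3 -m jog '60 0 0 0 0 0 0;60 0 0 0 0 0 0;60 0 0 0 0 0 0;60 0 0 0 0 0 0;60 0 0 0 0 0 0;60 0 0 0 0 0 0;60 0 0 0 0 0 0;60 0 0 0 0 0 0'>/dev/null
python3 -m jog '60 0 0 0 0 0 0;60 0 0 0 0 0 0;60 0 0 0 0 0 0;60 0 0 0 0 0 0;60 0 0 0 0 0 0;60 0 0 0 0 0 0;60 0 0 0 0 0 0;60 0 0 0 0 0 0'>/dev/null
python3 q.py
```

```text
58.45 [[389.65, 221.86], [389.53, 221.86], [389.42, 221.91], [389.29, 221.97], [389.15, 222.09], [389.01, 222.2]]
```

```bash
python3 -m jog '60 0 0 0 0 0 0;60 0 0 0 0 0 0;60 0 0 0 0 0 0;60 0 0 0 0 0 0;60 0 0 0 0 0 0;60 0 0 0 0 0 0;60 0 0 0 0 0 0;60 0 0 0 0 0 0'>/dev/null
python3 -m jog '60 0 0 0 0 0 0;60 0 0 0 0 0 0;60 0 0 0 0 0 0;60 0 0 0 0 0 0;60 0 0 0 0 0 0;60 0 0 0 0 0 0;60 0 0 0 0 0 0;60 0 0 0 0 0 0'>/dev/null
python3 -m jog '60 0 0 0 0 0 0;60 0 0 0 0 0 0;60 0 0 0 0 0 0;60 0 0 0 0 0 0;60 0 0 0 0 0 0;60 0 0 0 0 0 0;60 0 0 0 0 0 0;60 0 0 0 0 0 0'>/dev/null
python3 -m jog '60 0 0 0 0 0 0;60 0 0 0 0 0 0;60 0 0 0 0 0 0;60 0 0 0 0 0 0;60 0 0 0 0 0 0;60 0 0 0 0 0 0;60 0 0 0 0 0 0;60 0 0 0 0 0 0'>/dev/null
python3 -m jog '60 0 0 0 0 0 0;60 0 0 0 0 0 0;60 0 0 0 0 0 0;60 0 0 0 0 0 0;60 0 0 0 0 0 0;60 0 0 0 0 0 0;60 0 0 0 0 0 0;60 0 0 0 0 0 0'>/dev/null
python3 -m jog '60 0 0 0 0 0 0;60 0 0 0 0 0 0;60 0 0 0 0 0 0;60 0 0 0 0 0 0;60 0 0 0 0 0 0;60 0 0 0 0 0 0;60 0 0 0 0 0 0;60 0 0 0 0 0 0'>/dev/null
python3 -m jog '60 0 0 0 0 0 0;60 0 0 0 0 0 0;60 0 0 0 0 0 0;60 0 0 0 0 0 0;60 0 0 0 0 0 0;60 0 0 0 0 0 0;60 0 0 0 0 0 0;60 0 0 0 0 0 0'>/dev/null
python3 -m jog '60 0 0 0 0 0 0;60 0 0 0 0 0 0;60 0 0 0 0 0 0;60 0 0 0 0 0 0;60 0 0 0 0 0 0;60 0 0 0 0 0 0;60 0 0 0 0 0 0;60 0 0 0 0 0 0'>/dev/null
python3 -m jog '60 0 0 0 0 0 0;60 0 0 0 0 0 0;60 0 0 0 0 0 0;60 0 0 0 0 0 0;60 0 0 0 0 0 0;60 0 0 0 0 0 0;60 0 0 0 0 0 0;60 0 0 0 0 0 0'>/dev/null
python3 -m jog '60 0 0 0 0 0 0;60 0 0 0 0 0 0;60 0 0 0 0 0 0;60 0 0 0 0 0 0;60 0 0 0 0 0 0;60 0 0 0 0 0 0;60 0 0 0 0 0 0;60 0 0 0 0 0 0'>/dev/null
python3 -c "
from bench import manip
print(manip.state()['t'],manip.close_job())"
```

```text
the job is handed in; nothing more can be done
66.45 None
```

I handed the job in at 66.45 s: the carved block hangs free in the balance hook by its bail, with the robot clear of it, but it was still swaying by a millimetre or two, mostly along its length, when I last measured at 58.45 s; the balance had come to rest under the touch, and I set the weight on the spring slowly before letting go.

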